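# Set the length stop of the tube jig to a card core

### The arm

A 6-joint arm with a two-finger parallel gripper is mounted at the origin on a cart in front of the work surface, level with it; the furniture and walls round the work are solid. World frame = base frame: x ahead of the robot, y to its left, z up, the work surface at z = 0. Lengths are in m, angles in rad, forces in N, time in s.
With the tool pointing down it reaches from about 0.375 to 0.9 m from the base axis. Payload 3.1 kg.
Tool frame: the origin (TCP) lies midway between the tips of the shut fingers; the grasp point (between the pads) lies 19 mm behind it; z points along the fingers, y is the line along which they close (so a half turn about z gives the same grasp; the last joint's range is limited). The gripper opens to 85 mm and grips with 20 to 120 N. Pads are 22 mm wide; open, the fingers measure 114 mm over their backs; the gripper's body (76 mm by 85 mm) begins 54 mm behind the grasp point. The pads swing forward as they close: fully open they stand 13 mm farther back than shut.
Start: joints at [0.996, 0.527, 1.433, -0, 1.181, -0.178], TCP at [0.242, 0.576, 0.231] pointing down, gripper open.
Joint ranges: [-3.08, 3.08], [-0.75, 2.2], [0.22, 2.44], [-1.43, 4.57], [0, 2.65], [-2.85, 2.85]. Speed limits (rad/s): [2.79, 2.79, 3.14, 3.14, 3.14, 3.14].

### API

Orientations are given as [roll, pitch, yaw] about the fixed x, y, z axes, in that order (R = Rz(yaw) Ry(pitch) Rx(roll)).
In Python, from cell import bot gives the robot as it stands. The module is installed in compiled form; this text tells all that it offers.
- The arm moves only by the tool play_rows, never from a script. Its arguments are lists of equal length, an entry for each row: "angular": the turn, a rotation vector about the tool's x, y, z scaled (see below), a list of three; "delta_pos": the shift along the tool's x, y, z scaled (see below), a list of three; "hand": the opening, from 0 (shut) to 1 (fully open). In form: {"angular": [[rx, ry, rz], ...], "delta_pos": [[dx, dy, dz], ...], "hand": [hand, ...]}. A call has exactly 5 rows; each row is the pose to reach, as a shift and turn from the pose commanded when the call began, along the tool's axes at that moment; what a row does not reach only later rows make up. The controller multiplies each number of a shift by 400 mm and each number of a turn by 2 rad. A row lasts 1/12 s, in which the tool goes at most 41.7 mm and 7.16 degrees, less where a joint would pass 70% of its speed; a pose out of reach is approached as far as the arm can. A call with a number of a shift or a turn outside -1 to 1 is refused whole. A call with a gripper value outside its range is refused whole. The fingers move at their own pace and stop on an object; "squeeze" is the grip in N (left out, the last holds). Time passes only in rows, so rows that repeat a pose let the fingers close, or fill a call up. It gives the time, the measured TCP pose, the force, the opening and the grip force at its end, in the units of the state.
- bot.state(): the state, without advancing time (a new reading comes with each control period).
- bot.get_image(name): name is "scene" or "top" or "wrist"; returns (picture, depth): 384x512x3 uint8, red, green, blue; 384x512 float32, m along the optical axis (not along the pixel's ray), 0 where there is no reading.
- bot.camera_model(name): a dict with "intrinsics" (3x3 intrinsics, pixels), "k1" (the pictures are not rectified: a ray, as slopes to the right and down, at radius r is drawn at 1 + k1 r^2 times it, then the intrinsics apply), "world_from_camera" (4x4, takes a point from camera to world coordinates); the wrist camera has in their place "T_tool_cam" (4x4, takes a point from camera to tool coordinates, whose origin is the TCP and whose axes are the flange's). Camera axes: x right, y down, z forward; pixel columns grow to the right and rows downward; lengths in m; the calibration is good to about 2 mm. A picture is of the moment at which its call begins: read the wrist's pose just before it. camera_model takes no time and is no camera call.
- bot.finish_job(): hands the job in; it is judged then, once.
Trained networks look in the newest picture that a camera, given by its name, has taken for a name from the list of things; names that differ only in an ending like _2 or _b are one class to them, and where a whole thing is asked for, a point or a joint stands for the part that bears it (a point fixed in the world has none). Each returns a list of dicts, best first, with "confidence" (0 to 1); they miss things now and then, are a little off and sometimes report something else, mostly with a low value. They report only what shows in the picture. A call takes as long as a camera call. They do not tell look-alikes from the thing itself.
- bot.recognise(camera, label): "extent" ([left, top, right, bottom] in pixels, round what is visible of it).
- bot.masks_of(camera, label): "pixels" (384x512 bool, what is visible of it) and "extent" ([left, top, right, bottom] in pixels, round what is visible of it).
The state is a dict: "t": time; "joint_pos": joint angles; "qd": joint speeds; "tau": joint torques, N m; "tool_pos": TCP position; "ee_rot": TCP orientation; "ft_force": force on the tool from outside, world axes, zero at the start; "torque": the same for the moment, N m; "width": finger opening in m; "grip_force": force on a finger pad.
Only numpy, scipy, OpenCV 4.12 (cv2) and the standard library are available. Lean on these libraries where they do the work, as an engineer would, in place of code of your own. Each camera call takes 0.05 s, during which the arm holds its last target. There are 200 camera calls.

### The job

The next party tubes are to be made to the length of the card core lying in the jig's trough. Loosen the clamp knob, slide the stop up until the core sits snug between the stop and the jig's end plate without crushing it, then turn the knob fully back so that the stop is locked there. Leave the other things on the table where they are.

Things in the scene. Friction and masses are not known exactly. Their poses are not given: they have to be found in the camera images.
- jig: Tube-length jig, fixed to the table: white plastic board 130 x 420 x 15 mm with two parallel aluminium rails (20 mm high, top 35 mm above the table) that form a trough 48 mm wide along its whole length. Origin: centre of its underside, at table level. Its y axis runs along the trough (toward the end plate), z up. The upright end plate (90 mm wide, top 70 mm above the table) stands across the trough at the +y end; its inner face lies at y = +185 mm of the jig's frame.
- core_mid (a point): Plain brown card core lying in the trough, a tube 200 mm long and 43 mm across, 30 g, loose, its length along the trough. The point is its centre, 36 mm above the table; its x axis runs along its length. At first there are gaps between it and the end plate and between it and the stop; the sliding stop pushes it along.
- stop_face (a point): Sliding stop: a grey metal saddle 92 mm (across) x 60 mm (along) that rides on the rails on the -y side of the core and carries the clamp knob. The point is the middle of its face that meets the core's end, 36 mm above the table; its axes are parallel to the jig's. Saddle top 51 mm above the table (the rim at its face 67 mm).
- stop (a joint): Travel of the stop in m: grows as it slides toward the end plate (+y of the jig); it has 0.100 when its face lies at y = -15 mm of the jig's frame, where the 200 mm core is snug against the end plate. Range -0.02 to 0.18. Freed, it slides with about 2 N; clamped, it does not yield to 25 N.
- knob (a joint): Turn of the clamp knob about its vertical axis in rad: 0 = fully locked (bar along the trough), 1.4 = fully free (bar across the trough); both ends are hard stops. It is freed by turning anticlockwise seen from above and locked clockwise; it takes about 0.2 N m, stays where it is left, and begins to bite below about 0.75.
- knob_grip (a point): Clamp knob on top of the stop: a black bar 76 mm long, 16 mm thick and 32 mm high on a round stem. The point is the bar's centre, on the turning axis, 94 mm above the table; its y axis runs along the bar and turns with it, z up. It lies 32 mm behind the stop's face. Bar top 110 mm, underside 77 mm above the table; nothing stands beside the bar.
- honey_jar: Bystander: honey jar, 71 mm across, 110 mm high, behind the jig; origin at the centre of its underside.
- small_tub: Bystander: open white tub, 107 mm across, 80 mm high, behind the jig; origin at the centre of its underside.
- clear_tape: Bystander: roll of brown tape, 94 mm across, 48 mm high, behind the jig; origin at the centre of its underside.
- paste_brush: Bystander: flat paste brush with red handle, 200 x 27 x 12 mm, lying in front of the jig; origin at the centre of its underside.
- crepe_roll: Bystander: roll of crepe paper, 191 mm long, 34 mm across, lying in front of the jig; origin at the centre of its underside.
- scrub_brush: Bystander: grey scrubbing brush with a bow handle, 61 x 155 x 91 mm, to the left; origin at the centre of its underside.
Not all that is in view belongs to the job. What is shaped like the part that bears core_mid but green is not meant.

How it is judged:
On the way, in this order (a step that is already met when the one before it is completed fails the run):
1. the clamp knob is turned free (beyond 0.7 rad) while the stop is still clear of its final place (value of joint knob above 0.7 rad and value of joint stop below 0.09 m), for 0.2 s.
2. with the knob still free, the stop holds the core against the end plate with less than 4 mm of play (value of joint knob above 0.7 rad and value of joint stop above 0.096 m and y of core_mid in the frame of jig above 0.081 m), for 0.2 s.
3. the knob is turned back to locked (below 0.2 rad) with the core still snug (value of joint knob below 0.2 rad and value of joint stop above 0.096 m), for 0.2 s.
At the end, for the whole second after the job is handed in: The knob is locked (below 0.2 rad), the stop stands still with less than 4 mm of play in all between end plate, core and stop, and the core lies in the trough (centre within 6 mm of the trough's middle line and less than 42 mm above the table). The other things are within 30 mm of where they stood (all of step 3 and value of joint stop below 0.104 m and y of core_mid in the frame of jig above 0.081 m and x of core_mid in the frame of jig between -0.006 and 0.006 m and z of core_mid in the frame of jig below 0.042 m and velocity of joint stop below 0.005 m/s); the robot touches nothing.
It fails at once if the core is crushed: the stop presses on it with more than 40 N (contact force between core and stop above 40 N).
It fails at once if a bystander is moved by more than 30 mm (distance of any of honey_jar, small_tub, clear_tape, paste_brush, crepe_roll, scrub_brush from where it was at the start of the episode above 0.03 m).
It also fails if it takes over 45 s, if anything falls off the work surface, if the arm or the gripper's body presses on something with over 40 N, if the wrist force passes 120 N, or if a joint passes its speed limit or range.

## Working session

There is one attempt and no reset: what is moved stays moved. The work goes in short steps, Python scripts to look and compute and a tool call to move; the robot and the scene stay as the last step left them, time stands still between calls to the robot, and variables do not carry over. Pictures are saved under pics/ and viewed, at most 10 in all, crops included, and the job is handed in when it is done.

Besides the shell and the picture viewer there is one more tool, called after "Emit:" by a JSON object that holds its "method" and its "body". play_rows: Moves the arm, as the interface text tells. Shifts and turns lie within -1 to 1; 1 stands for 400 mm of shift or 2 rad of turn. Its arguments: {"type":"object","properties":{"angular":{"type":"array"},"delta_pos":{"type":"array"},"hand":{"type":"array"},"squeeze":{"type":"number"}},"required":["angular","delta_pos","hand"]}

```bash
mkdir -p pics; cat > h.py <<'E'
import numpy as np, cv2
from cell import bot
from scipy.spatial.transform import Rotation as R
def pts(cam, depth, mask, st=None):
    m=bot.camera_model(cam); K=np.array(m["intrinsics"]); k1=m["k1"]
    v,u=np.nonzero(mask&(depth>0)); z=depth[v,u]
    p=cv2.undistortPoints(np.stack([u,v],1).astype(np.float64)[:,None],K,np.array([k1,0,0,0.]))[:,0]
    P=np.c_[p*z[:,None],z,np.ones(len(z))]
    if cam=="wrist":
        T=np.eye(4);T[:3,:3]=R.from_euler('xyz',st["ee_rot"]).as_matrix();T[:3,3]=st["tool_pos"]
        T=T@np.array(m["T_tool_cam"])
    else: T=np.array(m["world_from_camera"])
    return (P@T.T)[:,:3],u,v
E
python3 - <<'E'
from h import *
print(bot.state())
ims=[]
for c in("scene","top"):
    im,d=bot.get_image(c); np.savez(f"{c}.npz",im=im,d=d); cv2.imwrite(f"pics/{c}0.png",im[:,:,::-1])
    for l in("jig","core_mid","stop_face","knob_grip"):
        for r in bot.masks_of(c,l)[:3]:
            P,_,_=pts(c,d,r["pixels"])
            print(c,l,round(r["confidence"],2),np.round(r["extent"]),len(P),np.round(np.median(P,0),3) if len(P) else '',np.round(np.percentile(P,[2,98],axis=0),3).tolist() if len(P) else '')
E
```

```text
{'t': 0.0, 'joint_pos': array([ 9.95502273e-01,  5.28439317e-01,  1.43390808e+00,  4.49247217e-06,
        1.18145025e+00, -1.78507049e-01]), 'qd': array([-0.00041731, -0.00162487,  0.00082065, -0.00063926,  0.00182003,
        0.00108444]), 'tau': array([-2.74853874e-04, -4.42350805e+01, -1.78021199e+01, -1.20404975e-04,
        8.37752013e-03,  7.84984366e-06]), 'tool_pos': array([0.24110631, 0.57582771, 0.23034831]), 'ee_rot': array([-3.13942344e+00, -3.95605637e-04,  2.74480351e+00]), 'ft_force': array([ 0.64838515, -0.45624249, -0.22210865]), 'torque': array([-0.0326248 ,  0.03164968,  0.0182248 ]), 'grip_force': 0.0, 'width': 0.08558122401979164}
scene jig 0.78 [221. 194. 347. 310.] 4322 [ 0.576 -0.061  0.018] [[0.507, -0.209, 0.01], [0.664, 0.184, 0.107]]
scene jig 0.46 [292. 251. 331. 283.] 734 [ 0.595 -0.131  0.053] [[0.558, -0.16, 0.027], [0.647, -0.095, 0.111]]
scene core_mid 0.81 [154. 183. 209. 195.] 780 [0.446 0.357 0.036] [[0.361, 0.302, 0.006], [0.528, 0.413, 0.046]]
scene core_mid 0.79 [241. 208. 295. 256.] 914 [0.568 0.054 0.053] [[0.542, -0.03, 0.017], [0.605, 0.15
[... 230 characters left out ...]
 0.183, 0.107]]
scene knob_grip 0.53 [304. 253. 322. 272.] 285 [ 0.6   -0.13   0.101] [[0.59, -0.161, 0.057], [0.614, -0.095, 0.112]]
top jig 0.88 [233. 161. 409. 236.] 7353 [ 0.591 -0.041  0.017] [[0.505, -0.207, 0.011], [0.666, 0.192, 0.108]]
top core_mid 0.87 [249. 187. 332. 217.] 1481 [0.573 0.068 0.055] [[0.544, -0.027, 0.04], [0.602, 0.161, 0.061]]
top core_mid 0.87 [131. 213. 197. 295.] 1584 [0.446 0.366 0.039] [[0.364, 0.305, -0.001], [0.532, 0.423, 0.046]]
top stop_face 0.7 [353. 169. 395. 211.] 1086 [ 0.602 -0.119  0.053] [[0.561, -0.157, 0.025], [0.648, -0.09, 0.112]]
top knob_grip 0.77 [358. 182. 392. 202.] 316 [ 0.603 -0.124  0.108] [[0.591, -0.161, 0.05], [0.62, -0.088, 0.113]]
```

```bash
python3 - <<'E'
from h import *
z=np.load("top.npz");im,d=z["im"],z["d"]
P,u,v=pts("top",d,np.ones(d.shape,bool))
def axis(Q,n):
    r=cv2.minAreaRect((Q[:,:2]*1000).astype(np.float32)); print(n,len(Q),np.round(r,1) if 0 else r)
    c=Q[:,:2].mean(0);w=np.linalg.svd(Q[:,:2]-c,full_matrices=False)[2][0];print(c,np.degrees(np.arctan2(w[1],w[0])))
near=(abs(P[:,0]-.59)<.12)&(abs(P[:,1]+.01)<.25)
b=P[near&(abs(P[:,0]-.6)<.045)&(abs(P[:,1]+.125)<.06)&(P[:,2]>.1)];axis(b,"bar")
axis(P[near&(P[:,2]>.008)&(P[:,2]<.04)],"jig")
c=P[near&(P[:,2]>.045)&(P[:,2]<.07)&(P[:,1]>-.05)&(P[:,1]<.17)];axis(c,"core")
axis(P[near&(P[:,2]>.062)&(P[:,2]<.08)&(P[:,1]>.15)],"plate")
cv2.imwrite("pics/top1.png",cv2.resize(im[130:310,110:430,::-1],None,fx=2.5,fy=2.5))
E
```

```text
bar 228 ((604.7559204101562, -124.88951110839844), (16.017070770263672, 75.6321029663086), 12.285536766052246)
[ 0.60431138 -0.1238208 ] -77.9325388581248
jig 6917 ((589.4169311523438, -5.094390869140625), (238.67213439941406, 486.84100341796875), 0.005271289963275194)
[ 0.57446107 -0.00931785] -82.292921983946
core 1416 ((625.5349731445312, 88.13990783691406), (172.70042419433594, 215.61326599121094), 15.502772331237793)
[0.57834175 0.068285  ] -80.91763611179955
plate 280 ((607.8218383789062, 173.2045135498047), (192.98312377929688, 49.262020111083984), 2.8510499000549316)
[0.56946423 0.18136238] -179.1603165607337
```

View pics/top1.png

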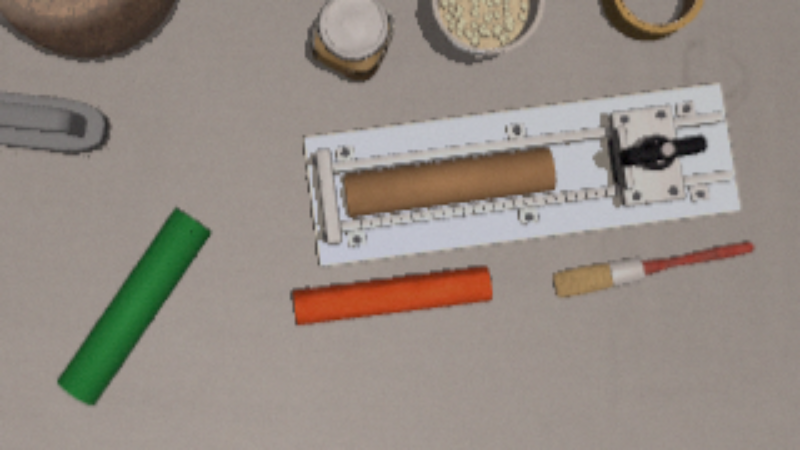

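View pics/scene0.png

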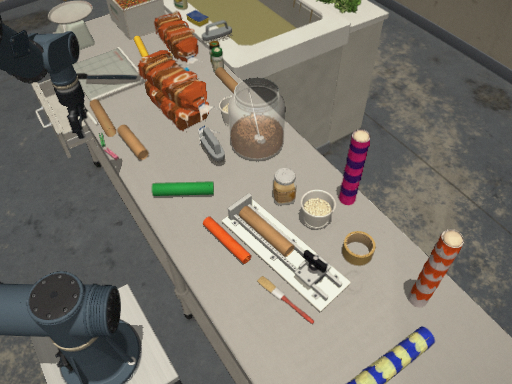

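The crop shows the brown core in the jig at about (450,180), the stop with its black bar at (660,150), the end plate at (328,195), and the green decoy at (135,305). Next I measure the jig frame precisely.

```bash
cat > m.py <<'E'
from h import *
def measure():
    im,d=bot.get_image("top")
    def M(l,sel):
        rs=[(pts("top",d,r["pixels"])[0]) for r in bot.masks_of("top",l)]
        rs=[p for p in rs if len(p)>50 and abs(np.median(p[:,1]))<.3 and sel(np.median(p,0))]
        return rs[0]
    J=M("jig",lambda m:1); C=M("core_mid",lambda m:m[1]<.25)
    j=J[(J[:,2]>.008)&(J[:,2]<.042)]
    (cx,cy),(w,h),a=cv2.minAreaRect((j[:,:2]*1000).astype(np.float32))
    a=np.radians(a if h>w else a-90); y=np.array([-np.sin(a),np.cos(a)]); y*=np.sign(y[1]); x=np.array([y[1],-y[0]])
    o=np.array([cx,cy])/1000
    print("jig",o,w,h,"dir",np.degrees(np.arctan2(y[1],y[0])))
    P,_,_=pts("top",d,np.ones(d.shape,bool)); L=np.c_[(P[:,:2]-o)@x,(P[:,:2]-o)@y,P[:,2]]
    i=(abs(L[:,0])<.1)&(abs(L[:,1])<.25); L=L[i]
    pr=lambda n,q:print(n,len(q),np.round(np.percentile(q,[1,50,99],axis=0)*1000,1).tolist())
    pr("plate",L[(L[:,1]>.17)&(L[:,2]>.062)])
    c=C[C[:,2]>.045]; c=np.c_[(c[:,:2]-o)@x,(c[:,:2]-o)@y,c[:,2]]; pr("core",c)
    pr("rim",L[(L[:,2]>.06)&(L[:,2]<.075)&(L[:,1]<.02)&(L[:,1]>-.14)&(abs(L[:,0])>.012)])
    b=P[i][(L[:,2]>.1)&(L[:,1]<.05)]
    r=cv2.minAreaRect((b[:,:2]*1000).astype(np.float32)); print("bar",r,(np.array(r[0])/1000-o)@x,(np.array(r[0])/1000-o)@y)
E
python3 -c "from m import *;measure()"
```

```text
jig [ 0.58613416 -0.00776811] 129.97962951660156 418.8473815917969 dir 99.07921886444092
plate 249 [[-44.1, 184.7, 63.0], [-0.9, 192.2, 69.8], [43.5, 201.3, 74.8]]
core 1335 [[-19.9, -22.1, 45.5], [-1.1, 75.3, 54.9], [18.9, 172.5, 61.9]]
rim 61 [[-30.5, -126.5, 60.7], [12.6, -90.2, 66.9], [32.3, -86.4, 74.6]]
bar ((604.59912109375, -124.88196563720703), (15.9975004196167, 74.2990493774414), 12.516284942626953) -0.0002469367996874131 -0.11856031653106117
```

Emit:
{"method": "play_rows", "body": {"angular": [[0,0,0.06],[0,0,0.12],[0,0,0.18],[0,0,0.24],[0,0,0.3]], "delta_pos": [[0,0,0],[0,0,0],[0,0,0],[0,0,0],[0,0,0]], "hand": [1,1,1,1,1], "squeeze": 60}}

```text
t: 1.07
tool_pos: [0.2415, 0.5764, 0.2313]
ee_rot: [3.142, -0.0, 2.139]
ft_force: [0.6, 0.7, -0.3]
width: 0.0856
grip_force: 0.0
```

```bash
cat > g.py <<'E'
from h import *
def go(p,yaw,n=1):
    s=bot.state(); M=R.from_euler('xyz',s["ee_rot"]); T=R.from_euler('xyz',[np.pi,0,yaw])
    print("dpos",np.round(M.inv().apply(np.array(p)-s["tool_pos"])/.4,4),"ang",np.round((M.inv()*T).as_rotvec()/2,4))
E
python3 -c "from g import *;go([.605,-.125,.231],1.787)"
```

```text
dpos [-1.9671e+00 -1.7730e-01  8.0000e-04] ang [ 0.     -0.      0.1759]
```

Emit:
{"method": "play_rows", "body": {"angular": [[0,0,0],[0,0,0],[0,0,0],[0,0,0],[0,0,0]], "delta_pos": [[-0.1,-0.009,0],[-0.2,-0.018,0],[-0.3,-0.027,0],[-0.4,-0.036,0],[-0.5,-0.045,0]], "hand": [1,1,1,1,1]}}

```text
t: 1.48
tool_pos: [0.3354, 0.3972, 0.2315]
ee_rot: [3.141, 0.0, 2.146]
ft_force: [0.7, 0.1, 0.2]
width: 0.0853
grip_force: 0.0
```

Emit:
{"method": "play_rows", "body": {"angular": [[0,0,0],[0,0,0],[0,0,0],[0,0,0],[0,0,0]], "delta_pos": [[-0.1,-0.009,0],[-0.2,-0.018,0],[-0.3,-0.027,0],[-0.4,-0.036,0],[-0.5,-0.045,0]], "hand": [1,1,1,1,1]}}

```text
t: 1.9
tool_pos: [0.4292, 0.2193, 0.2317]
ee_rot: [3.141, 0.0, 2.145]
ft_force: [0.2, 0.0, 0.0]
width: 0.0856
grip_force: 0.0
```

Emit:
{"method": "play_rows", "body": {"angular": [[0,0,0],[0,0,0],[0,0,0],[0,0,0],[0,0,0]], "delta_pos": [[-0.1,-0.009,0],[-0.2,-0.018,0],[-0.3,-0.027,0],[-0.4,-0.036,0],[-0.5,-0.045,0]], "hand": [1,1,1,1,1]}}

```text
t: 2.32
tool_pos: [0.5227, 0.0413, 0.2316]
ee_rot: [3.141, 0.0, 2.144]
ft_force: [0.5, 0.4, 0.3]
width: 0.085
grip_force: 0.0
```

Emit:
{"method": "play_rows", "body": {"angular": [[0,0,0.05],[0,0,0.1],[0,0,0.15],[0,0,0.176],[0,0,0.176]], "delta_pos": [[-0.1,-0.009,0],[-0.2,-0.018,0],[-0.3,-0.027,0],[-0.4,-0.036,0],[-0.467,-0.042,0]], "hand": [1,1,1,1,1]}}

```text
t: 2.73
tool_pos: [0.6111, -0.1267, 0.2315]
ee_rot: [3.14, 0.002, 1.789]
ft_force: [0.4, 1.1, 0.5]
width: 0.0853
grip_force: 0.0
```

```bash
python3 - <<'E'
from g import *
s=bot.state();print(s["tool_pos"],s["ee_rot"],s["joint_pos"])
im,d=bot.get_image("wrist"); cv2.imwrite("pics/w0.png",im[:,:,::-1])
P,u,v=pts("wrist",d,np.ones(d.shape,bool),s)
b=P[(abs(P[:,0]-.605)<.05)&(abs(P[:,1]+.125)<.05)&(P[:,2]>.1)&(P[:,2]<.125)]
if len(b)>20: print(len(b),cv2.minAreaRect((b[:,:2]*1000).astype(np.float32)),np.percentile(b[:,2],[5,50,95]))
go([.6047,-.1249,.082],1.787)
E
```

```text
[ 0.61106579 -0.12673817  0.23149611] [3.13986959e+00 2.20060244e-03 1.78873910e+00] [-3.82915247e-01  5.25058726e-01  1.43682395e+00 -9.10724795e-04
  1.17704474e+00 -6.00511633e-01]
1285 ((604.857177734375, -123.93685913085938), (15.785213470458984, 74.78790283203125), 12.506592750549316) [0.1044586  0.10817665 0.11030565]
dpos [ 0.0225 -0.0204  0.3737] ang [0.0023 0.0035 0.0004]
```

View pics/w0.png

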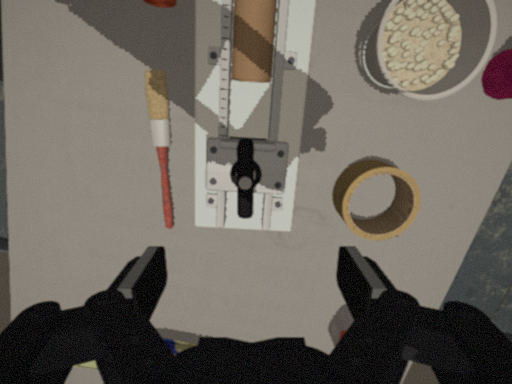

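Emit:
{"method": "play_rows", "body": {"angular": [[0.002,0.003,0],[0.002,0.003,0],[0.002,0.003,0],[0.002,0.003,0],[0.002,0.003,0]], "delta_pos": [[0.022,-0.02,0.08],[0.022,-0.02,0.16],[0.022,-0.02,0.24],[0.022,-0.02,0.32],[0.022,-0.02,0.378]], "hand": [1,1,1,1,1]}}

```text
t: 3.2
tool_pos: [0.5982, -0.1153, 0.0777]
ee_rot: [-3.135, -0.008, 1.793]
ft_force: [-0.3, -0.3, 0.6]
width: 0.0854
grip_force: 0.0
```

```bash
python3 -c "from g import *;go([.6047,-.1245,.080],1.787)"
```

```text
dpos [-0.026   0.0106 -0.0061] ang [-0.0032 -0.0038  0.0029]
```

Emit:
{"method": "play_rows", "body": {"angular": [[-0.002,-0.003,0.002],[-0.002,-0.003,0.002],[-0.002,-0.003,0.002],[-0.002,-0.003,0.002],[-0.002,-0.003,0.002]], "delta_pos": [[-0.024,0.015,-0.005],[-0.024,0.015,-0.005],[-0.024,0.015,-0.005],[-0.024,0.015,-0.005],[-0.024,0.015,-0.005]], "hand": [1,1,1,1,1]}}

```text
t: 3.62
tool_pos: [0.6087, -0.1243, 0.0841]
ee_rot: [3.139, 0.002, 1.789]
ft_force: [0.2, 0.9, -0.7]
width: 0.0854
grip_force: 0.0
```

```bash
python3 -c "from g import *;go([.6047,-.1245,.080],1.787);print(bot.state()['tool_pos'])"
```

```text
dpos [ 0.0018 -0.0099  0.0103] ang [0.0015 0.001  0.0009]
[ 0.60871251 -0.12432091  0.08412775]
```

Emit:
{"method": "play_rows", "body": {"angular": [[0.001,0.001,0.001],[0.001,0.001,0.001],[0.001,0.001,0.001],[0.001,0.001,0.001],[0.001,0.001,0.001]], "delta_pos": [[0.002,-0.01,0.01],[0.002,-0.01,0.01],[0.002,-0.01,0.01],[0.002,-0.01,0.01],[0.002,-0.01,0.01]], "hand": [1,1,1,1,1]}}

```text
t: 4.03
tool_pos: [0.6035, -0.124, 0.0781]
ee_rot: [-3.14, -0.002, 1.787]
ft_force: [0.1, 0.5, -0.1]
width: 0.0854
grip_force: 0.0
```

```bash
python3 -c "from g import *;go([.6047,-.1245,.080],1.787);print(bot.state()['tool_pos'],bot.state()['qd'])"
```

```text
dpos [-0.0019  0.0028 -0.0047] ang [-0.001  -0.001  -0.0001]
[ 0.60345507 -0.12400766  0.07813059] [ 0.00120634  0.0025052  -0.0022562   0.00178297 -0.00124392 -0.00151929]
```

Emit:
{"method": "play_rows", "body": {"angular": [[0,0,0],[0,0,0],[0,0,0],[0,0,0],[0,0,0]], "delta_pos": [[-0.002,0.002,-0.003],[-0.002,0.002,-0.003],[-0.002,0.002,-0.003],[-0.002,0.002,-0.003],[-0.002,0.002,-0.003]], "hand": [0.5,0,0,0,0], "squeeze": 50}}

```text
t: 4.45
tool_pos: [0.6044, -0.1246, 0.0792]
ee_rot: [-3.14, -0.002, 1.787]
ft_force: [0.5, 0.4, -0.1]
width: 0.0256
grip_force: 0.0
```

Emit:
{"method": "play_rows", "body": {"angular": [[0,0,0],[0,0,0],[0,0,0],[0,0,0],[0,0,0]], "delta_pos": [[0,0,0],[0,0,0],[0,0,0],[0,0,0],[0,0,0]], "hand": [0,0,0,0,0]}}

```text
t: 4.87
tool_pos: [0.6045, -0.1246, 0.0794]
ee_rot: [-3.14, -0.002, 1.787]
ft_force: [0.3, 0.3, 1.9]
width: 0.0152
grip_force: 53.5
```

Emit:
{"method": "play_rows", "body": {"angular": [[0,0,-0.06],[0,0,-0.12],[0,0,-0.18],[0,0,-0.24],[0,0,-0.3]], "delta_pos": [[0,0,0],[0,0,0],[0,0,0],[0,0,0],[0,0,0]], "hand": [0,0,0,0,0]}}

```text
t: 5.28
tool_pos: [0.6047, -0.1245, 0.0794]
ee_rot: [3.142, -0.002, 2.392]
ft_force: [-0.1, 1.7, 1.5]
width: 0.0154
grip_force: 53.6
```

Emit:
{"method": "play_rows", "body": {"angular": [[0,0,-0.06],[0,0,-0.12],[0,0,-0.18],[0,0,-0.24],[0,0,-0.3]], "delta_pos": [[0,0,0],[0,0,0],[0,0,0],[0,0,0],[0,0,0]], "hand": [0,0,0,0,0]}}

```text
t: 5.7
tool_pos: [0.6048, -0.1244, 0.0794]
ee_rot: [3.14, -0.002, 2.992]
ft_force: [0.2, 0.9, 0.8]
width: 0.0153
grip_force: 53.6
```

Emit:
{"method": "play_rows", "body": {"angular": [[0,0,0],[0,0,0],[0,0,0],[0,0,0],[0,0,0]], "delta_pos": [[0,0,0],[0,0,0],[0,0,0],[0,0,0],[0,0,0]], "hand": [0,0,0,0,0]}}

```text
t: 6.12
tool_pos: [0.6048, -0.1246, 0.0794]
ee_rot: [3.14, -0.002, 2.986]
ft_force: [1.5, 1.2, 0.8]
width: 0.0149
grip_force: 53.6
```

```bash
python3 - <<'E'
from g import *
s=bot.state();print(s["torque"],s["joint_pos"])
y=np.array([np.cos(np.radians(99.08)),np.sin(np.radians(99.08)),0])
p=s["tool_pos"]
for dd in(.05,.0735,.078): go(p+y*dd,s["ee_rot"][2])
import m; m.measure()
E
```

```text
[ 0.22421275 -0.25475016 -0.01461544] [-3.84270555e-01  7.15170988e-01  1.56650860e+00  1.02684188e-03
  8.61876675e-01 -1.79972219e+00]
dpos [0.0387 0.1189 0.0002] ang [ 0.0006 -0.0009 -0.    ]
dpos [0.0568 0.1747 0.0003] ang [ 0.0006 -0.0009 -0.    ]
dpos [0.0603 0.1854 0.0003] ang [ 0.0006 -0.0009 -0.    ]
jig [0.58254669 0.01414841] 129.8211212158203 374.4742431640625 dir 99.07053470611572
plate 125 [[-44.8, 170.1, 65.0], [-1.7, 173.8, 69.6], [42.7, 179.3, 73.6]]
core 1347 [[-19.7, -45.1, 45.6], [-0.9, 53.3, 54.8], [19.1, 150.2, 61.7]]
rim 28 [[-29.9, -117.1, 60.6], [-22.2, -113.1, 67.0], [-12.4, -108.5, 71.6]]
bar ((540.41796875, -80.9923095703125), (142.3054962158203, 261.07965087890625), 51.30405807495117) -0.05660086194795723 -0.08730937914511012
```

Emit:
{"method": "play_rows", "body": {"angular": [[0,0,0],[0,0,0],[0,0,0],[0,0,0],[0,0,0]], "delta_pos": [[0.008,0.024,0],[0.016,0.048,0],[0.024,0.072,0],[0.032,0.096,0],[0.038,0.117,0]], "hand": [0,0,0,0,0]}}

```text
t: 6.68
tool_pos: [0.5968, -0.0747, 0.0794]
ee_rot: [3.141, -0.002, 2.987]
ft_force: [3.2, -0.8, -0.6]
width: 0.0152
grip_force: 53.3
```

Emit:
{"method": "play_rows", "body": {"angular": [[0,0,0],[0,0,0],[0,0,0],[0,0,0],[0,0,0]], "delta_pos": [[0.0015,0.0047,0],[0.003,0.0095,0],[0.0045,0.014,0],[0.006,0.019,0],[0.0076,0.0234,0]], "hand": [0,0,0,0,0]}}

```text
t: 7.1
tool_pos: [0.5955, -0.0666, 0.0794]
ee_rot: [3.141, -0.002, 2.987]
ft_force: [4.2, -0.5, -0.3]
width: 0.0151
grip_force: 53.2
```

Emit:
{"method": "play_rows", "body": {"angular": [[0,0,0],[0,0,0],[0,0,0],[0,0,0],[0,0,0]], "delta_pos": [[0.0015,0.0047,0],[0.003,0.0095,0],[0.0045,0.014,0],[0.0061,0.0188,0],[0.0061,0.0188,0]], "hand": [0,0,0,0,0]}}

```text
t: 7.52
tool_pos: [0.5941, -0.0581, 0.0794]
ee_rot: [3.14, -0.002, 2.987]
ft_force: [5.9, 0.3, -2.3]
width: 0.015
grip_force: 53.1
```

```bash
python3 - <<'E'
from g import *
s=bot.state();p=s["tool_pos"];y=np.array([np.cos(np.radians(99.08)),np.sin(np.radians(99.08)),0]);x=np.array([y[1],-y[0],0])
o=np.array([.58613,-.00777,0]);print("jig frame",(p-o)@x*1000,(p-o)@y*1000,"F",s["ft_force"]@y,s["ft_force"]@x)
im,d=bot.get_image("wrist"); cv2.imwrite("pics/w1.png",im[:,:,::-1])
im,d=bot.get_image("top"); cv2.imwrite("pics/t2.png",cv2.resize(im[150:250,220:420,::-1],None,fx=4,fy=4))
E
```

```text
jig frame -0.06857937229782385 -51.001220453431266 F -0.6623439879626319 5.84093891987019
```

View pics/t2.png

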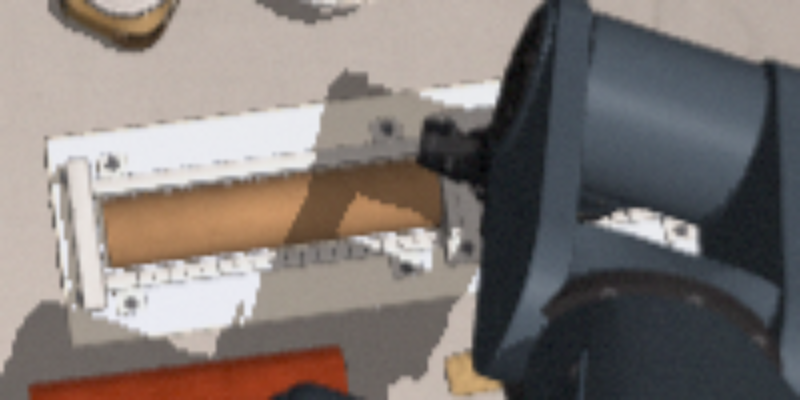

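Emit:
{"method": "play_rows", "body": {"angular": [[0,0,0],[0,0,0],[0,0,0],[0,0,0],[0,0,0]], "delta_pos": [[0.0005,0.0015,0],[0.001,0.003,0],[0.0015,0.0045,0],[0.002,0.006,0],[0.0023,0.007,0]], "hand": [0,0,0,0,0]}}

```text
t: 8.03
tool_pos: [0.5937, -0.0556, 0.0794]
ee_rot: [3.14, -0.002, 2.987]
ft_force: [4.1, -0.5, -1.3]
width: 0.0157
grip_force: 53.1
```

Emit:
{"method": "play_rows", "body": {"angular": [[0,0,0],[0,0,0],[0,0,0],[0,0,0],[0,0,0]], "delta_pos": [[0,0,0],[0.0002,0.0005,0],[0.0003,0.001,0],[0.0004,0.0012,0],[0.0004,0.0012,0]], "hand": [0,0,0,0,0]}}

```text
t: 8.45
tool_pos: [0.5936, -0.0551, 0.0794]
ee_rot: [3.14, -0.002, 2.987]
ft_force: [5.7, -1.5, -0.8]
width: 0.015
grip_force: 53.1
```

Emit:
{"method": "play_rows", "body": {"angular": [[0,0,0],[0,0,0],[0,0,0],[0,0,0],[0,0,0]], "delta_pos": [[0.0002,0.0005,0],[0.0003,0.001,0],[0.0004,0.0012,0],[0.0004,0.0012,0],[0.0004,0.0012,0]], "hand": [0,0,0,0,0]}}

```text
t: 8.87
tool_pos: [0.5936, -0.0546, 0.0794]
ee_rot: [3.14, -0.002, 2.987]
ft_force: [4.9, -0.7, -1.5]
width: 0.0153
grip_force: 53.1
```

Emit:
{"method": "play_rows", "body": {"angular": [[0,0,0],[0,0,0],[0,0,0],[0,0,0],[0,0,0]], "delta_pos": [[0.0002,0.0005,0],[0.0003,0.001,0],[0.0004,0.0012,0],[0.0004,0.0012,0],[0.0004,0.0012,0]], "hand": [0,0,0,0,0]}}

```text
t: 9.28
tool_pos: [0.5935, -0.0541, 0.0794]
ee_rot: [3.14, -0.002, 2.987]
ft_force: [5.3, 0.0, -1.6]
width: 0.015
grip_force: 53.1
```

```bash
python3 - <<'E'
from g import *
s=bot.state();p=s["tool_pos"];y=np.array([np.cos(np.radians(99.08)),np.sin(np.radians(99.08)),0]);x=np.array([y[1],-y[0],0])
o=np.array([.58613,-.00777,0]);print("jig frame",(p-o)@x*1000,(p-o)@y*1000,"F",s["ft_force"]@y,s["ft_force"]@x)
im,d=bot.get_image("top");C=[r for r in bot.masks_of("top","core_mid") if r["extent"][0]>215][0]
c,_,_=pts("top",d,C["pixels"]);c=c-o;q=c[c[:,2]>.05];L=q@y;w=abs(q@x+.001)<.01
print("core y",np.percentile(L[w],[0,1,50,99,100])*1000)
P,_,_=pts("top",d,np.ones(d.shape,bool));Q=P-o;k=(abs(Q@x)<.045)&(Q@y>.17)&(Q@y<.21)&(Q[:,2]>.055)&(Q[:,2]<.08);print("plate",np.percentile(Q[k]@y,[1,50,99])*1000)
cv2.imwrite("pics/t3.png",cv2.resize(im[175:225,230:340,::-1],None,fx=7,fy=7,interpolation=cv2.INTER_CUBIC))
E
```

```text
jig frame -0.04547135169452567 -46.92367249687107 F -0.7983338786132111 5.232018523476856
core y [-16.90382801 -15.91096948  83.03590719 181.2993348  183.46712454]
plate [171.21260279 191.03898083 201.54926258]
```

View pics/t3.png

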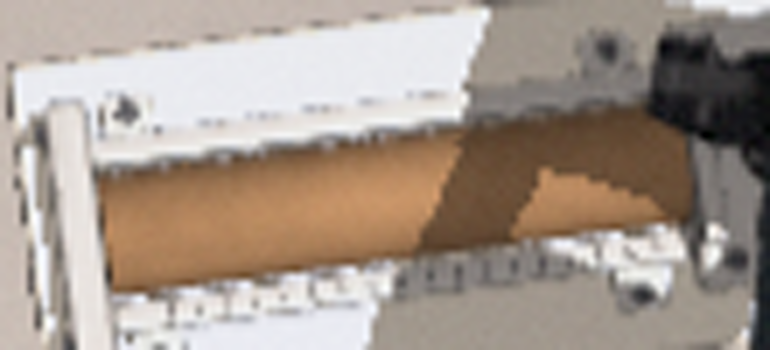

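Emit:
{"method": "play_rows", "body": {"angular": [[0,0,0],[0,0,0],[0,0,0],[0,0,0],[0,0,0]], "delta_pos": [[0.0002,0.0005,0],[0.0003,0.001,0],[0.0004,0.0012,0],[0.0004,0.0012,0],[0.0004,0.0012,0]], "hand": [0,0,0,0,0]}}

```text
t: 9.8
tool_pos: [0.5934, -0.0536, 0.0794]
ee_rot: [3.14, -0.002, 2.987]
ft_force: [5.2, -1.2, -2.3]
width: 0.0152
grip_force: 53.1
```

Emit:
{"method": "play_rows", "body": {"angular": [[0,0,0],[0,0,0],[0,0,0],[0,0,0],[0,0,0]], "delta_pos": [[0.0002,0.0005,0],[0.0003,0.001,0],[0.0004,0.0012,0],[0.0004,0.0012,0],[0.0004,0.0012,0]], "hand": [0,0,0,0,0]}}

```text
t: 10.22
tool_pos: [0.5933, -0.0531, 0.0794]
ee_rot: [3.14, -0.002, 2.987]
ft_force: [6.3, -0.7, -1.5]
width: 0.0151
grip_force: 53.1
```

Emit:
{"method": "play_rows", "body": {"angular": [[0,0,0],[0,0,0],[0,0,0],[0,0,0],[0,0,0]], "delta_pos": [[0.0002,0.0005,0],[0.0003,0.001,0],[0.0004,0.0012,0],[0.0004,0.0012,0],[0.0004,0.0012,0]], "hand": [0,0,0,0,0]}}

```text
t: 10.63
tool_pos: [0.5933, -0.0531, 0.0794]
ee_rot: [3.141, -0.001, 2.987]
ft_force: [4.5, -1.8, -0.5]
width: 0.0155
grip_force: 53.1
```

```bash
cat > q.py <<'E'
from g import *
s=bot.state();p=s["tool_pos"];y=np.array([np.cos(np.radians(99.08)),np.sin(np.radians(99.08)),0]);x=np.array([y[1],-y[0],0])
o=np.array([.58613,-.00777,0])
F=[]
for i in range(4):
    im,d=bot.get_image("top"); F.append(bot.state()["ft_force"])
F=np.mean(F,0);print("jig frame",(p-o)@x*1000,(p-o)@y*1000,"F",F@y,F@x)
C=[r for r in bot.masks_of("top","core_mid") if r["extent"][0]>215][0]
c,_,_=pts("top",d,C["pixels"]);c=c-o;q=c[c[:,2]>.05];L=q@y;w=abs(q@x+.001)<.01
print("core y",np.percentile(L[w],[0,1,50,99,100])*1000)
E
python3 q.py
```

```text
jig frame -0.03523357633731194 -45.88787890811185 F -2.594625646947051 5.166559974897723
core y [-14.75614482 -13.00255143  85.00745219 182.49020884 184.18019713]
```

Emit:
{"method": "play_rows", "body": {"angular": [[0,0,0],[0,0,0],[0,0,0],[0,0,0],[0,0,0]], "delta_pos": [[0.0001,0.0003,0],[0.0002,0.0006,0],[0.0003,0.0009,0],[0.0003,0.0009,0],[0.0003,0.0009,0]], "hand": [0,0,0,0,0]}}

```text
t: 11.3
tool_pos: [0.5933, -0.0531, 0.0794]
ee_rot: [3.142, -0.001, 2.987]
ft_force: [4.0, -3.4, -1.0]
width: 0.015
grip_force: 53.0
```

```bash
python3 q.py
```

```text
jig frame -0.06199537189293677 -45.85241818548936 F -4.027426916049362 4.07241834916535
core y [-15.12166823 -13.16558533  84.85460415 182.26197025 184.25606561]
```

Contact is confirmed, because the position stalls while the force rises. Next I lock the knob.

Emit:
{"method": "play_rows", "body": {"angular": [[0,0,0.06],[0,0,0.12],[0,0,0.18],[0,0,0.24],[0,0,0.3]], "delta_pos": [[0,0,0],[0,0,0],[0,0,0],[0,0,0],[0,0,0]], "hand": [0,0,0,0,0]}}

```text
t: 11.97
tool_pos: [0.5932, -0.0532, 0.0794]
ee_rot: [-3.14, -0.001, 2.382]
ft_force: [4.5, -4.2, -2.0]
width: 0.0155
grip_force: 53.0
```

Emit:
{"method": "play_rows", "body": {"angular": [[0,0,0.06],[0,0,0.12],[0,0,0.18],[0,0,0.24],[0,0,0.3]], "delta_pos": [[0,0,0],[0,0,0],[0,0,0],[0,0,0],[0,0,0]], "hand": [0,0,0,0,0]}}

```text
t: 12.38
tool_pos: [0.593, -0.0533, 0.0794]
ee_rot: [-3.14, -0.0, 1.782]
ft_force: [3.9, -4.1, -0.9]
width: 0.0151
grip_force: 53.1
```

Emit:
{"method": "play_rows", "body": {"angular": [[0,0,0.01],[0,0,0.02],[0,0,0.025],[0,0,0.025],[0,0,0.025]], "delta_pos": [[0,0,0],[0,0,0],[0,0,0],[0,0,0],[0,0,0]], "hand": [0,0,0,0,0]}}

```text
t: 12.8
tool_pos: [0.593, -0.0533, 0.0794]
ee_rot: [-3.14, -0.0, 1.737]
ft_force: [4.3, -5.1, -2.4]
width: 0.0151
grip_force: 53.1
```

```bash
python3 q.py;python3 -c "from cell import bot;print(bot.state()['torque'])"
```

```text
jig frame -0.39225126150850026 -46.04920829027712 F -4.414253983861113 3.7196240990296463
core y [-15.87616234 -12.70291358  84.64109383 182.58538819 184.24093236]
[-0.65038632 -0.79532666  0.04836182]
```

Emit:
{"method": "play_rows", "body": {"angular": [[0,0,0],[0,0,0],[0,0,0],[0,0,0],[0,0,0]], "delta_pos": [[0,0,0],[0,0,0],[0,0,0],[0,0,0],[0,0,0]], "hand": [0.5,1,1,1,1]}}

```text
t: 13.47
tool_pos: [0.5917, -0.0518, 0.0791]
ee_rot: [-3.138, -0.003, 1.737]
ft_force: [0.1, -0.3, 0.5]
width: 0.0753
grip_force: 0.0
```

Emit:
{"method": "play_rows", "body": {"angular": [[0,0,0],[0,0,0],[0,0,0],[0,0,0],[0,0,0]], "delta_pos": [[0,0,-0.05],[0,0,-0.12],[0,0,-0.2],[0,0,-0.28],[0,0,-0.36]], "hand": [1,1,1,1,1]}}

```text
t: 13.88
tool_pos: [0.5922, -0.0521, 0.2245]
ee_rot: [-3.138, -0.003, 1.737]
ft_force: [0.5, 0.2, -0.4]
width: 0.0858
grip_force: 0.0
```

Emit:
{"method": "play_rows", "body": {"angular": [[0,0,0],[0,0,0],[0,0,0],[0,0,0],[0,0,0]], "delta_pos": [[-0.1,0,0],[-0.2,0,0],[-0.3,0,0],[-0.4,0,0],[-0.5,0,0]], "hand": [1,1,1,1,1]}}

```text
t: 14.3
tool_pos: [0.6257, -0.2509, 0.223]
ee_rot: [-3.139, -0.003, 1.737]
ft_force: [-0.0, -0.1, 0.3]
width: 0.0852
grip_force: 0.0
```

```bash
python3 - <<'E'
import m; from h import *
m.measure()
im,d=bot.get_image("top");cv2.imwrite("pics/t4.png",cv2.resize(im[130:310,110:430,::-1],None,fx=2.5,fy=2.5))
E
```

```text
jig [ 0.58630402 -0.00835692] 130.11573791503906 419.624267578125 dir 99.09438419342041
plate 251 [[-44.2, 185.3, 62.4], [-0.5, 192.9, 69.7], [43.5, 202.1, 74.9]]
core 1338 [[-19.7, -11.9, 45.5], [-0.9, 85.9, 54.9], [19.0, 183.0, 62.0]]
rim 62 [[-29.3, -54.8, 61.1], [-12.4, -18.0, 66.5], [29.0, -14.4, 74.5]]
bar ((586.3763427734375, -155.64724731445312), (134.06085205078125, 250.61593627929688), 25.805973052978516) -0.023209481321765004 -0.14545021904008068
```

View pics/t4.png

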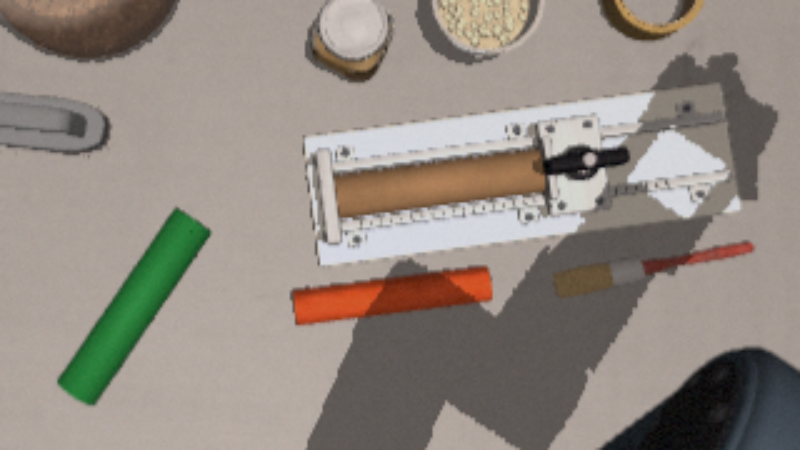

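The picture shows the core snug between the plate (330,195) and the stop (550,175). The bar lies along the trough, and the other things have not moved.

```bash
python3 -c "from cell import bot;print(bot.finish_job())"
```

```text
the job is handed in; nothing more can be done
None
```

The job is handed in: the stop is locked with the core snug against the end plate, the knob is turned back to about 0.01 rad, and nothing else on the table was moved; the hand-in returned no verdict.

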